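Vent and open the vacuum jar

ROBOT

A 6-joint arm with a two-finger parallel gripper is mounted at the origin on the work surface. World frame = base frame: x ahead of the robot, y to its left, z up, the work surface at z = 0. Lengths are in m, angles in degrees, forces in N, time in s.
With the tool pointing down it reaches from about 0.325 to 0.775 m from the base axis. Payload 9.3 kg.
Tool frame: the origin (TCP) lies midway between the tips of the shut fingers; the grasp point (between the pads) lies ctrl.tcp_to_grasp behind it (ctrl.tcp_to_grasp is the distance from the TCP to the grasp point, in m); x points along the fingers, y is the direction in which the jaws open and shut, and the axes are right-handed (so a half turn about x gives the same grasp; the last joint's range is limited). The gripper opens to 85 mm and grips with 20 to 120 N. Pads are 22 mm wide; open, the fingers measure 114 mm over their backs; the gripper's body (76 mm by 85 mm) begins 54 mm behind the grasp point. The pads swing forward as they close: fully open they stand 13 mm farther back than shut.
Start: joints at [-79.274, 14.817, 1.232, 76.415, 0, 81.257], TCP at [0.183, -0.519, 0.231] pointing down, gripper open.
Joint ranges: [-174.27, 174.27], [-52.1, 104.24], [-59.71, 78.15], [-110.17, 111.67], [-87.03, 83.33], [-180, 180]. Speed limits (degrees/s): [127.2, 127.2, 159.86, 180, 180, 180].

INTERFACE

Orientations are given as [roll, pitch, yaw] about the fixed x, y, z axes, in that order (R = Rz(yaw) Ry(pitch) Rx(roll)).
In Python, from rig import ctrl, cams, models gives the robot as it stands.
- The arm moves only by the tool servo_tool, never from a script. Its arguments are lists of equal length, an entry for each row: "translation": the shift along the tool's x, y, z in m, a list of three; "rot": the turn, a rotation vector about the tool's x, y, z in rad, a list of three; "gripper": the closure in counts, from 0 (fully open) to 255 (shut). In form: {"translation": [[dx, dy, dz], ...], "rot": [[rx, ry, rz], ...], "gripper": [gripper, ...]}. A call has 1 to 12 rows; each row shifts and turns the pose as measured when the row begins, along the tool's axes as they then stand; what a row does not reach is not made up. A row lasts 1/10 s, in which the tool goes at most 50 mm and 8.59 degrees, less where a joint would pass 70% of its speed; a pose out of reach is approached as far as the arm can. A call is refused whole if a number of a shift passes 0.05 or a number of a turn 0.15, either way. A call with a gripper value outside its range is refused whole. The fingers move at their own pace and stop on an object; "grip_force" is the grip in N (left out, the last holds). Time passes only in rows, so rows that do not move let the fingers close. It gives the time, the measured TCP pose, the force and the opening at its end, in the units of the state.
- ctrl.state(): the state, without advancing time (a new reading comes with each control period).
- cams.snapshot(name): name is "side" or "top"; returns the picture (480x640x3 uint8, red, green, blue); there is no depth.
- cams.camera_model(name): a dict with "fx", "fy", "cx", "cy" (pixels), "R" (3x3) and "t" (3): a world point X has camera coordinates R X + t. Camera axes: x right, y down, z forward; pixel columns grow to the right and rows downward; lengths in m; the calibration is good to about 2 mm. A picture is of the moment at which its call begins. camera_model takes no time and is no camera call.
- ctrl.close_job(): hands the job in, once; it reports no verdict.
Trained networks look in the newest picture that a camera, given by its name, has taken for a name from the list of things; names that differ only in an ending like _2 or _b are one class to them, and where a whole thing is asked for, a point or a joint stands for the part that bears it (a point fixed in the world has none). Each returns a list of dicts, best first, with "confidence" (0 to 1); they miss things now and then, are a little off and sometimes report something else, mostly with a low value. They report only what shows in the picture. A call takes as long as a camera call. They do not tell look-alikes from the thing itself.
- models.boxes_of(camera, name): "location" ([x, y, z] in m, in world coordinates, good to about 4 mm: the middle of the surface that is visible of it).
The state is a dict: "clock": time; "qpos": joint angles; "qd": joint speeds; "joint_torque": joint torques, N m; "ee_pos": TCP position; "orientation": TCP orientation; "ft_force": force on the tool from outside, world axes, zero at the start; "wrist_torque": the same for the moment, N m; "gripper_width": finger opening in m.
Only numpy, scipy, OpenCV 4.12 (cv2) and the standard library are available. Lean on these libraries where they do the work, as an engineer would, in place of code of your own. Each camera call takes 0.05 s, during which the arm holds its last target. There are 200 camera calls.

TASK

Open the vacuum jar: of the two glass jars leaning in the wooden stand, it is the one whose cap carries a spring plunger (the air vent). Push the plunger fully down to its stop and keep it there for about a second to let the air in, then unscrew that cap anticlockwise, regripping as needed, until it lifts free, and set it down gently, flat and right way up, on the bare part of the slatted wooden trivet beside the measuring spoons. Leave the spoons, the plain-capped jar and everything else on the counter where they are.

Things in the scene. Friction and masses are not known exactly. Their poses are not given: they have to be found in the camera images.
- cap_mid (a point): Centre, half-way up, of the loose ribbed steel screw cap to be removed: 62 mm in diameter, 28 mm tall, 0.1 kg. Its own z axis is the axis of cap and jar, pointing out of the jar; at the start it leans 35 degrees from vertical towards the stand's front. Turn it anticlockwise (seen from above it); it turns easily and clockwise stops at once.
- cap: The same cap; origin at the centre of its lower edge, axes as cap_mid. The thread holds it until turned 113 degrees from the start; a stop ends the turn at about 145; in between it lifts straight off along its axis, 30 mm of lift clears the jar. Below its lower edge come 12 mm of neck (44 mm in diameter), then the shoulder, spreading to 80 mm in diameter 30 mm below the edge.
- plunger_head (a point): Centre of the top face of the plunger's round black head, 27 mm in diameter, standing up from the middle of the cap. When up it lies 38 mm beyond cap_mid along the cap's z axis; the head moves down along that axis when pressed. Its z axis is the cap's.
- plunger (a joint): How far the vent plunger is pressed along the cap's axis, m: 0 is up, 0.010 is its stop. Spring: 2 N to start, 8 N at the stop; it springs back when let go.
- stand: Fixed wooden stand, 190 mm deep, 220 mm wide, with two glass jars (80 mm in diameter) side by side, 104 mm apart, leaning 35 degrees to its front. Origin on the counter under its middle; its -x is the front (roughly towards the robot), y along the row. Cap centres: 184 mm above the counter, 40 mm in front of the origin, 52 mm to either side. Either jar may carry the plunger.
- plain_cap_mid (a point): Centre, half-way up, of the other jar's cap: the same steel cap without plunger (62 mm in diameter, 28 mm tall). To be left screwed on.
- trivet: Loose square wooden trivet of seven slats, 180 x 180 mm, top 18 mm above the counter. Origin at the centre of its underside, its x along the slats, z up. It may lie to the left or to the right of the stand. The spoons lie on its +y half; its -y half is bare.
- spoons_mid (a point): Middle of the nested set of red plastic measuring spoons lying bowl down along the trivet's slats: about 125 mm long (its x), 42 mm wide, 18 mm high; the point is 7 mm above the trivet. Leave it there.
- pot_grip_mid (a point): Middle (17 mm up) of the dark grey mitt-shaped rubber pot grip lying flat, 140 x 125 mm, 36 mm high, on the side of the stand where the trivet is not. Leave it.
- mill_mid (a point): Middle (95 mm up) of an upright dark wooden pepper mill, 190 mm tall, 56 mm in diameter, at one front corner of the stand. Leave it.
- salt_jar_mid (a point): Middle (50 mm up) of an upright glass salt jar, 100 mm tall, 68 mm in diameter, at the other front corner. Leave it.
- oil_bottle_mid (a point): Middle (125 mm up) of an upright green glass oil bottle, 250 mm tall, 64 mm in diameter, to the far left. Leave it.
- crock_mid (a point): Middle (75 mm up) of a white ceramic crock, 112 mm in diameter, 150 mm tall, with wooden utensils reaching 270 mm, to the far left. Leave it.
- cooker: Stainless pressure cooker standing on the hob to the far right, 232 mm in diameter, 212 mm tall to its regulator, long black handle along its +x (to 285 mm from the axis, 162 mm up), short handle along -x. Origin at the centre of its underside. Leave it.
Not all that is in view belongs to the job. What is shaped like the cap but pink is not meant.

How it is judged:
By the outcome, as a careful person would: the job done as asked, in the order asked, and still so for the second after the job is handed in, with the robot touching nothing.
It also fails if it takes over 54 s, if anything falls off the work surface, if the arm or the gripper's body presses on something with over 40 N, if the wrist force passes 120 N, or if a joint passes its speed limit or range.

## Working session

There is one attempt and no reset: what is moved stays moved. The work goes in short steps, Python scripts to look and compute and a tool call to move; the robot and the scene stay as the last step left them, time stands still between calls to the robot, and variables do not carry over. Pictures are saved under pics/ and viewed, about 8 in all and at most 12, crops included, and the job is handed in when it is done.

Besides the shell and the picture viewer there is one more tool, called after "Emit:" in YAML: its name, and indented under it one key for each argument. servo_tool: Moves the arm, as the interface text tells. Its arguments: {"type":"object","properties":{"translation":{"type":"array"},"rot":{"type":"array"},"gripper":{"type":"array"},"grip_force":{"type":"number"}},"required":["translation","rot","gripper"]}

```bash
ls; mkdir -p pics
cat > h.py <<'E'
import numpy as np, cv2
from scipy.spatial.transform import Rotation as Ro
from rig import ctrl,cams,models
def proj(c,X):
    m=cams.camera_model(c); p=np.array(m["R"])@np.array(X)+np.array(m["t"]); return np.array([m["fx"]*p[0]/p[2]+m["cx"],m["fy"]*p[1]/p[2]+m["cy"]])
def save(c,n,crop=None,s=1):
    im=cams.snapshot(c)[:,:,::-1].copy()
    if crop: x0,y0,x1,y1=crop; im=im[y0:y1,x0:x1]
    cv2.imwrite('pics/'+n+'.png',cv2.resize(im,None,fx=s,fy=s,interpolation=cv2.INTER_CUBIC))
E
python3 - <<'E'
from h import *
print(ctrl.state(),ctrl.tcp_to_grasp)
for c in("top","side"):
    save(c,c+'0'); m=cams.camera_model(c); print(c,-np.array(m["R"]).T@m["t"],np.array(m["R"])[2],m["fx"])
    for n in("cap_mid","plunger_head","plain_cap_mid","stand","trivet","spoons_mid","mill_mid","salt_jar_mid","pot_grip_mid"):
        for d in models.boxes_of(c,n)[:3]: print(n,np.round(d["location"],3),round(d["confidence"],2),proj(c,d["location"]).round())
E
```

```text
pics
{'clock': 0.0, 'qpos': array([-7.92766200e+01,  1.48501746e+01,  1.18722411e+00,  7.64148540e+01,
        1.63929596e-03,  8.12551408e+01]), 'qd': array([ 1.38575348e-01,  4.31646085e-02,  3.48861010e-05, -1.81606895e-02,
       -9.79558818e-03,  3.27594170e-03]), 'joint_torque': array([ 1.98845722e-03, -5.55642414e+01,  3.44523704e+01,  1.36965414e-02,
       -2.28048693e-04, -7.46494834e-06]), 'ee_pos': array([ 0.18324066, -0.51826493,  0.23065432]), 'orientation': array([-99.95186965,  89.92217828,  99.51636845]), 'ft_force': array([-0.36292045,  0.29065662,  0.01591808]), 'wrist_torque': array([-0.08350324,  0.01195555, -0.02654226]), 'gripper_width': 0.0850623322169082} 0.0187
top [ 0.36062242 -0.05066802  1.50732359] [ 0.13194853  0.02091477 -0.9910359 ] 494.0886817501266
cap_mid [ 0.618 -0.206  0.031] 0.63 [381. 221.]
cap_mid [ 0.573 -0.049  0.198] 0.61 [329. 227.]
plunger_head [ 0.559 -0.051  0.217] 0.65 [330. 231.]
plunger_head [ 0.624 -0.211  0.053] 0.53 [383. 218.]
plain_cap_mid [0.596 0.05  0.196] 0.73 [292. 218.]
stand [ 0.659 -0.016  0.102] 0.67 [318. 203.]
trivet 
[... 497 characters left out ...]
47 -0.671  0.168] 0.34 [350. 389.]
plunger_head [ 0.619 -0.213  0.056] 0.6 [358. 287.]
plunger_head [ 0.557 -0.051  0.208] 0.47 [327. 223.]
plunger_head [ 0.573 -0.065  0.194] 0.39 [332. 228.]
plain_cap_mid [0.596 0.036 0.194] 0.73 [331. 210.]
plain_cap_mid [ 0.421 -0.357  0.018] 0.36 [309. 339.]
spoons_mid [ 0.448 -0.3    0.025] 0.64 [313. 322.]
spoons_mid [ 0.423 -0.356  0.016] 0.23 [310. 339.]
mill_mid [0.406 0.121 0.101] 0.64 [273. 227.]
mill_mid [ 0.557 -0.05   0.208] 0.46 [326. 223.]
salt_jar_mid [ 0.413 -0.16   0.073] 0.75 [292. 283.]
salt_jar_mid [ 0.448 -0.671  0.165] 0.72 [350. 390.]
pot_grip_mid [0.424 0.356 0.032] 0.76 [268. 207.]
pot_grip_mid [0.406 0.123 0.102] 0.23 [273. 226.]
```

Run:
```python
import cv2
a=cv2.imread('pics/top0.png')[180:340,230:470]; b=cv2.imread('pics/side0.png')[170:370,220:460]
cv2.imwrite('pics/a.png',cv2.resize(a,None,fx=3.3,fy=3.3,interpolation=2)); cv2.imwrite('pics/b.png',cv2.resize(b,None,fx=3,fy=3,interpolation=2))
```

```text
(no output)
```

View pics/a.png

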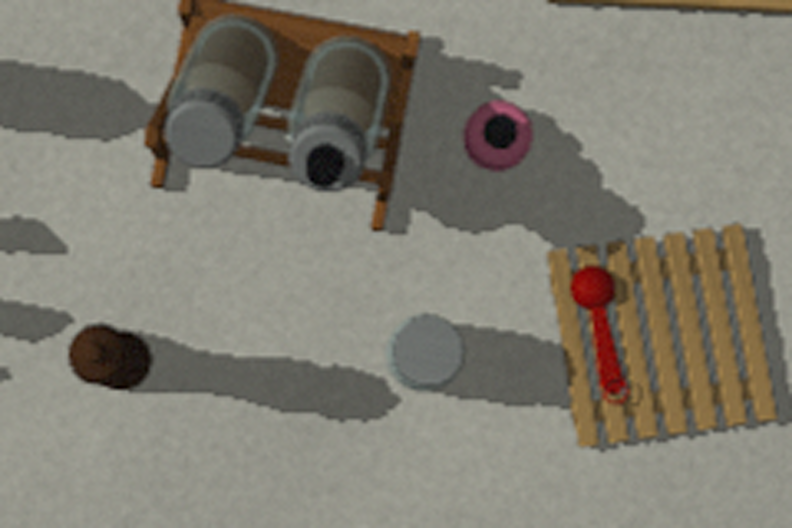

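View pics/b.png

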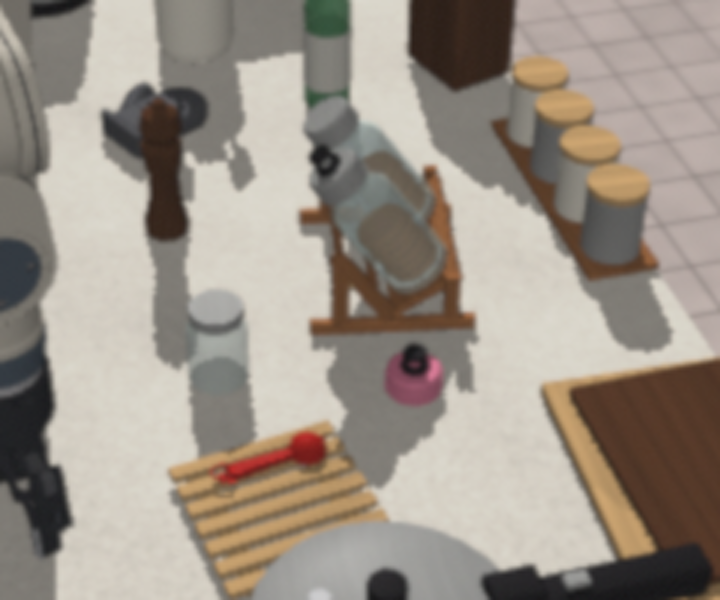

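The spring-plunger cap is the right-hand jar (black head at top-crop (325,165), i.e. full image ≈(328,230)). The plain cap is at (202,132), and the pink decoy stands on the counter. The trivet is on the right, with the spoons on its left and the right half bare. Next I'll fit the stand and trivet poses.

```bash
cat >> h.py <<'E'
def axis(psi): s=np.sin(np.radians(35)); return np.array([-s*np.cos(psi),-s*np.sin(psi),np.cos(np.radians(35))])
def capmid(p,side):
    x,y,psi=p; c,s=np.cos(psi),np.sin(psi)
    return np.array([x+c*-.04-s*side*.052,y+s*-.04+c*side*.052,.184])
E
python3 - <<'E'
from h import *
from scipy.optimize import least_squares
t=cv2.imread('pics/top0.png'); s=cv2.imread('pics/side0.png')
def blob(im,m,box):
    x0,y0,x1,y1=box; w=m[y0:y1,x0:x1].astype(np.uint8); n,l,st,c=cv2.connectedComponentsWithStats(w); 
    k=1+np.argmax(st[1:,4]); print('blob',st[k],c[k]+[x0,y0]); return c[k]+[x0,y0]
ht=blob(t,t.max(2)<60,(318,218,342,242)); hs=blob(s,s.max(2)<60,(318,213,338,233))
pt=np.array([230+202/3.3,180+132/3.3])
def res(p):
    a=axis(p[2]); m=capmid(p,-1); q=capmid(p,1)
    return np.r_[proj('top',m+.036*a)-ht,proj('side',m+.034*a)-hs,(proj('top',q+.013*a)-pt)]
f=least_squares(res,[.63,0,-.2]); p=f.x
print(p[:2],np.degrees(p[2]),f.fun.round(1)); print('mid',capmid(p,-1),'head',capmid(p,-1)+.038*axis(p[2]),'plain',capmid(p,1))
# trivet: wood colour segmentation in top
hsv=cv2.cvtColor(t,cv2.COLOR_BGR2HSV)
m=((hsv[...,0]>10)&(hsv[...,0]<25)&(hsv[...,1]>90)&(hsv[...,2]>70)).astype(np.uint8)
red=((hsv[...,0]<8)&(hsv[...,1]>150)); m=m|red; m[:240]=0;m[330:]=0;m[:,:388]=0;m[:,475:]=0
yx=np.argwhere(m)[:,::-1].astype(np.float32)
M=cams.camera_model('top');R=np.array(M['R']);C=-R.T@M['t']
def ray(uv,z):
    d=R.T@np.array([(uv[0]-M['cx'])/M['fx'],(uv[1]-M['cy'])/M['fy'],1]); return C+d*(z-C[2])/d[2]
W=np.array([ray(u,.018)[:2] for u in yx],np.float32)
print('trivet',cv2.minAreaRect(W)); r=np.argwhere(red[240:330,388:475])[:,::-1]+[388,240]; print('red',cv2.minAreaRect(np.array([ray(u,.027)[:2] for u in r],np.float32)))
st=ctrl.state(); print(Ro.from_euler('xyz',st['orientation'],degrees=True).as_matrix().round(2),st['clock'])
E
```

```text
blob [  5   6  12  13 121] [328.20661157 229.74380165]
blob [ 6  5  9 11 53] [327.79245283 223.18867925]
[ 0.62991524 -0.00766186] -9.67318609967992 [ 0.5  0.4  0.3 -1.8  0.3  0.1]
mid [ 0.5817465  -0.05220141  0.184     ] head [ 0.56026048 -0.04853909  0.21512778] plain [0.59922141 0.05031994 0.184     ]
trivet ((0.4366014897823334, -0.3507937788963318), (0.17806895077228546, 0.18063418567180634), 8.144734382629395)
red ((0.4364181160926819, -0.29386743903160095), (0.12165864557027817, 0.03764861822128296), 6.970766544342041)
[[-0.    0.33 -0.94]
 [-0.   -0.94 -0.33]
 [-1.    0.    0.  ]] 1.0
```

```bash
cat >> h.py <<'E'
PSI=np.radians(-9.7); A=axis(PSI); MID=np.array([.581,-.053,.184])
def frame(xdir,ydir):
    x=np.array(xdir)/np.linalg.norm(xdir); y=np.array(ydir)-x*np.dot(x,ydir); y/=np.linalg.norm(y); return Ro.from_matrix(np.c_[x,y,np.cross(x,y)])
def yd(deg): return [np.cos(np.radians(deg)),np.sin(np.radians(deg)),0]
def plan(pos,R,n):
    s=ctrl.state(); p=s['ee_pos']; r=Ro.from_euler('xyz',s['orientation'],degrees=True)
    e=r.inv().apply(pos-p); rv=(r.inv()*R).as_rotvec()
    print('q',s['qpos'].round(1),'err tool mm',(e*1e3).round(1),'rot',rv.round(3),'clk',round(s['clock'],2),'F',s['ft_force'].round(1),'w',round(s['gripper_width'],4))
    dR=Ro.from_rotvec(rv/n); T=[]
    for i in range(n): T.append((r.inv().apply((pos-p)/n)).round(3).tolist()); r=r*dR
    print(T,(rv/n).round(3).tolist())
E
python3 - <<'E'
from h import *
print(A); R=frame(-A,yd(-57)); head=MID+.038*A; plan(head+.06*A,R,16)
M=cams.camera_model('top');Rm=np.array(M['R']);C=-Rm.T@M['t']
w=[]
for u in((286,181.5),(355.8,190.6)):
    d=Rm.T@np.array([(u[0]-M['cx'])/M['fx'],(u[1]-M['cy'])/M['fy'],1]); w.append(C+d*(.1-C[2])/d[2])
d=w[0]-w[1]; print('yaw beam',np.degrees(np.arctan2(-d[0],d[1])))
E
```

```text
[-0.56537628  0.09664154  0.81915204]
q [-79.3  14.8   1.2  76.4  -0.   81.3] err tool mm [ -33.  -333.8 -481. ] rot [-0.134  0.512  0.334] clk 1.0 F [-0.3 -0.1 -1.3] w 0.0856
[[-0.002, -0.021, -0.03], [-0.002, -0.021, -0.03], [-0.001, -0.02, -0.031], [-0.0, -0.02, -0.031], [0.0, -0.02, -0.031], [0.001, -0.02, -0.031], [0.001, -0.019, -0.031], [0.002, -0.019, -0.031], [0.003, -0.019, -0.031], [0.003, -0.019, -0.031], [0.004, -0.018, -0.031], [0.004, -0.018, -0.031], [0.005, -0.018, -0.031], [0.006, -0.018, -0.031], [0.006, -0.018, -0.031], [0.007, -0.018, -0.031]] [-0.008, 0.032, 0.021]
yaw beam -7.7982076056579475
```

Emit:
servo_tool:
  translation:
    - [-0.002,-0.021,-0.03]
    - [-0.002,-0.021,-0.03]
    - [-0.001,-0.02,-0.031]
    - [0,-0.02,-0.031]
    - [0,-0.02,-0.031]
    - [0.001,-0.02,-0.031]
    - [0.001,-0.019,-0.031]
    - [0.002,-0.019,-0.031]
    - [0.003,-0.019,-0.031]
    - [0.003,-0.019,-0.031]
    - [0.004,-0.018,-0.031]
    - [0.004,-0.018,-0.031]
  rot:
    - [-0.008,0.032,0.021]
    - [-0.008,0.032,0.021]
    - [-0.008,0.032,0.021]
    - [-0.008,0.032,0.021]
    - [-0.008,0.032,0.021]
    - [-0.008,0.032,0.021]
    - [-0.008,0.032,0.021]
    - [-0.008,0.032,0.021]
    - [-0.008,0.032,0.021]
    - [-0.008,0.032,0.021]
    - [-0.008,0.032,0.021]
    - [-0.008,0.032,0.021]
  gripper: [255,255,255,255,255,255,255,255,255,255,255,255]
  grip_force: 40

```text
clock: 2.2
ee_pos: [0.4457, -0.153, 0.2579]
orientation: [144.1, 62.5, -11.1]
ft_force: [-0.1, 0.1, -1.3]
gripper_width: 0.0001
```

Run:
```python
from h import *
R=frame(-A,yd(-57)); head=MID+.038*A; plan(head+.04*A,R,6)
```

```text
q [-36.5 -10.5 -27.9  47.4  11.4 121.2] err tool mm [  40.7  -66.5 -117.9] rot [-0.041  0.113  0.068] clk 2.2 F [-0.1  0.1 -1.3] w 0.0001
[[0.007, -0.011, -0.02], [0.007, -0.011, -0.02], [0.007, -0.011, -0.02], [0.008, -0.011, -0.019], [0.008, -0.011, -0.019], [0.008, -0.011, -0.019]] [-0.007, 0.019, 0.011]
```

Emit:
servo_tool:
  translation:
    - [0.003,-0.015,-0.026]
    - [0.003,-0.015,-0.026]
    - [0.003,-0.014,-0.026]
    - [0.01,-0.011,-0.02]
    - [0.01,-0.011,-0.02]
    - [0,0,0]
  rot:
    - [-0.008,0.022,0.013]
    - [-0.008,0.022,0.013]
    - [-0.008,0.022,0.013]
    - [-0.008,0.022,0.013]
    - [-0.008,0.022,0.013]
    - [0,0,0]
  gripper: [255,255,255,255,255,255]

```text
clock: 2.8
ee_pos: [0.5334, -0.0339, 0.2642]
orientation: [143.1, 54.6, -9.2]
ft_force: [0.4, -0.1, 1.1]
gripper_width: 0.0004
```

Run:
```python
from h import *
R=frame(-A,yd(-57)); head=MID+.038*A; plan(head+.015*A,R,3)
a=cams.snapshot('top')[190:270,280:360,::-1]; b=cams.snapshot('side')[170:270,270:370,::-1]
cv2.imwrite('pics/c.png',np.hstack([cv2.resize(x,(400,400),interpolation=2) for x in(a,b)]))
print(proj('top',head)-[280,190],proj('side',head)-[270,170])
```

```text
q [-14.3  -8.4 -29.9  33.2   3.  138.9] err tool mm [41.4  5.6 10.9] rot [ 0.005 -0.009 -0.   ] clk 2.8 F [ 0.4 -0.1  1.1] w 0.0004
[[0.014, 0.002, 0.004], [0.014, 0.002, 0.004], [0.014, 0.002, 0.004]] [0.002, -0.003, -0.0]
[48.90384287 40.72367706] [57.2256572  50.74218339]
```

View pics/c.png

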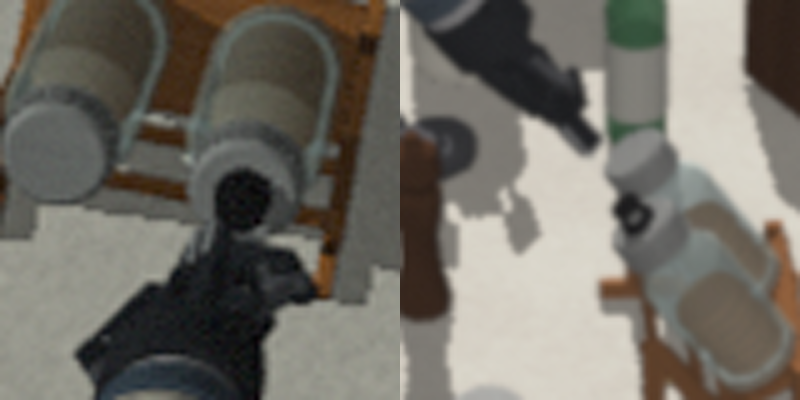

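The shut fingertips are about 40 mm above the plunger head and nearly on its axis: head at (243,200) in the top crop, predicted (244.5,204). Now I'll approach and press.

Emit:
servo_tool:
  translation:
    - [0.014,0.002,0.004]
    - [0.014,0.002,0.004]
    - [0.012,0.002,0.004]
    - [0,0,0]
  rot:
    - [0.002,-0.003,0]
    - [0.002,-0.003,0]
    - [0,0,0]
    - [0,0,0]
  gripper: [255,255,255,255]

```text
clock: 3.3
ee_pos: [0.548, -0.0536, 0.2293]
orientation: [142.9, 54.9, -9.9]
ft_force: [-0.2, 0.5, -0.6]
gripper_width: 0.0002
```

Run:
```python
from h import *
R=frame(-A,yd(-57)); head=MID+.038*A; plan(head-.01*A,R,4)
```

```text
q [-16.3  -5.3 -32.5  27.8   3.7 137.7] err tool mm [27.7 -4.7 -4.1] rot [-0.003 -0.001 -0.003] clk 3.3 F [-0.2  0.5 -0.6] w 0.0002
[[0.007, -0.001, -0.001], [0.007, -0.001, -0.001], [0.007, -0.001, -0.001], [0.007, -0.001, -0.001]] [-0.001, -0.0, -0.001]
```

Emit:
servo_tool:
  translation:
    - [0.007,-0.003,-0.002]
    - [0.006,-0.002,-0.002]
    - [0.004,0,0]
    - [0,0,0]
  rot:
    - [0,0,0]
    - [0,0,0]
    - [0,0,0]
    - [0,0,0]
  gripper: [255,255,255,255]

```text
clock: 3.7
ee_pos: [0.5595, -0.0502, 0.2167]
orientation: [142.8, 54.7, -10.1]
ft_force: [-2.8, -1.1, 1.6]
gripper_width: 0.0001
```

Run:
```python
from h import *
R=frame(-A,yd(-57)); head=MID+.038*A; plan(head-.01*A,R,4); print(ctrl.state()['ft_force']@A)
```

```text
q [-15.2  -3.6 -33.1  25.3   2.9 138.6] err tool mm [11.1 -1.3  0.3] rot [-0.005 -0.001 -0.006] clk 3.7 F [-2.8 -1.1  1.6] w 0.0001
[[0.003, -0.0, 0.0], [0.003, -0.0, 0.0], [0.003, -0.0, 0.0], [0.003, -0.0, 0.0]] [-0.001, -0.0, -0.002]
2.759170583705351
```

Contact has begun at about 2.8 N, 1 mm above the expected height. I'll press on in small steps.

Emit:
servo_tool:
  translation:
    - [0.004,0,0]
    - [0.004,0,0]
    - [0.004,0,0]
    - [0.003,0,0]
  rot:
    - [0,0,0]
    - [0,0,0]
    - [0,0,0]
    - [0,0,0]
  gripper: [255,255,255,255]

```text
clock: 4.1
ee_pos: [0.5657, -0.0514, 0.2091]
orientation: [142.5, 54.5, -10.4]
ft_force: [-61.6, 8.2, 54.0]
gripper_width: 0.0003
```

Run:
```python
from h import *
R=frame(-A,yd(-57)); head=MID+.038*A; plan(head-.01*A,R,4); print(ctrl.state()['ft_force']@A)
```

```text
q [-15.1  -2.7 -33.6  23.6   2.7 138.7] err tool mm [ 1.4 -1.9  0.8] rot [-0.003 -0.002 -0.011] clk 4.1 F [-61.6   8.2  54. ] w 0.0003
[[0.0, -0.0, 0.0], [0.0, -0.0, 0.0], [0.0, -0.0, 0.0], [0.0, -0.0, 0.0]] [-0.001, -0.001, -0.003]
79.81606307349635
```

Emit:
servo_tool:
  translation:
    - [0,0,0]
    - [0,0,0]
  rot:
    - [0,0,0]
    - [0,0,0]
  gripper: [255,255]

```text
clock: 4.3
ee_pos: [0.5636, -0.0509, 0.211]
orientation: [142.4, 54.4, -10.5]
ft_force: [-5.7, -1.3, 4.3]
gripper_width: 0.0001
```

Emit:
servo_tool:
  translation:
    - [0.002,0,0]
    - [0.0015,0,0]
    - [0.0015,0,0]
  rot:
    - [0,0,0]
    - [0,0,0]
    - [0,0,0]
  gripper: [255,255,255]

```text
clock: 4.6
ee_pos: [0.5649, -0.0512, 0.2096]
orientation: [142.3, 54.3, -10.7]
ft_force: [-28.2, 3.2, 24.0]
gripper_width: 0.0001
```

Emit:
servo_tool:
  translation:
    - [0.001,0,0]
    - [0.001,0,0]
    - [0.001,0,0]
    - [0.001,0,0]
  rot:
    - [0,0,0]
    - [0,0,0]
    - [0,0,0]
    - [0,0,0]
  gripper: [255,255,255,255]

```text
clock: 5.0
ee_pos: [0.5646, -0.0511, 0.2098]
orientation: [142.1, 54.1, -10.9]
ft_force: [-16.1, 2.8, 14.1]
gripper_width: 0.0002
```

Emit:
servo_tool:
  translation:
    - [0.001,0,0]
    - [0.001,0,0]
    - [0.001,0,0]
    - [0.001,0,0]
    - [0.001,0,0]
    - [0.001,0,0]
    - [0.001,0,0]
    - [0.001,0,0]
    - [0.001,0,0]
    - [0.001,0,0]
  rot:
    - [0,0.001,0.001]
    - [0,0.001,0.001]
    - [0,0.001,0.001]
    - [0,0.001,0.001]
    - [0,0.001,0.001]
    - [0,0.001,0.001]
    - [0,0.001,0.001]
    - [0,0.001,0.001]
    - [0,0.001,0.001]
    - [0,0.001,0.001]
  gripper: [255,255,255,255,255,255,255,255,255,255]

```text
clock: 6.0
ee_pos: [0.5646, -0.0511, 0.2098]
orientation: [141.5, 52.8, -11.4]
ft_force: [-17.7, 1.2, 13.8]
gripper_width: -0.0001
```

Run:
```python
from h import *
st=ctrl.state(); print(st['ft_force']@A, (st['ee_pos']-MID)@A)
R=frame(-A,yd(-57)); plan(MID+.09*A,R,4)
```

```text
21.420990795366436 0.030613393494348717
q [-14.7  -3.4 -35.3  20.9   2.  138.9] err tool mm [-59.4   0.8  -0.7] rot [ 0.001 -0.02  -0.038] clk 6.0 F [-17.7   1.2  13.8] w -0.0001
[[-0.015, 0.0, -0.0], [-0.015, 0.0, -0.0], [-0.015, -0.0, -0.0], [-0.015, -0.0, 0.0]] [0.0, -0.005, -0.009]
```

Emit:
servo_tool:
  translation:
    - [-0.015,0,0]
    - [-0.02,0,0]
    - [-0.02,0,0]
    - [0,0,0]
    - [0,0,0]
    - [0,0,0]
    - [0,0,0]
    - [0,0,0]
  rot:
    - [0,0,0]
    - [0,-0.01,-0.019]
    - [0,-0.01,-0.019]
    - [0,0,0]
    - [0,0,0]
    - [0,0,0]
    - [0,0,0]
    - [0,0,0]
  gripper: [255,255,0,0,0,0,0,0]

```text
clock: 6.8
ee_pos: [0.5325, -0.0438, 0.2529]
orientation: [143.0, 55.0, -9.5]
ft_force: [-0.4, -0.1, -0.0]
gripper_width: 0.0848
```

```bash
sed -i 's/MID=np.array(.*/MID=np.array([.579,-.0525,.1845])/' h.py
python3 - <<'E'
from h import *
R=frame(-A,yd(-57)); plan(MID-.019*A,R,8)
for c in('top','side'):
    save(c,c+'1')
    for n in('cap_mid','plunger_head'):
        for d in models.boxes_of(c,n)[:2]: print(n,np.round(d["location"],3),round(d["confidence"],2))
E
```

```text
q [-15.7  -7.9 -30.9  32.2   3.5 137.9] err tool mm [102.1   0.5   0.8] rot [ 0.002 -0.001  0.002] clk 6.8 F [-0.4 -0.1 -0. ] w 0.0848
[[0.013, 0.0, 0.0], [0.013, 0.0, 0.0], [0.013, 0.0, 0.0], [0.013, 0.0, 0.0], [0.013, 0.0, 0.0], [0.013, 0.0, 0.0], [0.013, 0.0, 0.0], [0.013, 0.0, 0.0]] [0.0, -0.0, 0.0]
cap_mid [ 0.62  -0.205  0.031] 0.9
cap_mid [ 0.561 -0.052  0.215] 0.65
plunger_head [ 0.623 -0.212  0.054] 0.45
plunger_head [ 0.559 -0.051  0.218] 0.4
cap_mid [ 0.569 -0.067  0.198] 0.79
plunger_head [ 0.557 -0.05   0.212] 0.4
plunger_head [ 0.618 -0.214  0.051] 0.36
```

Emit:
servo_tool:
  translation:
    - [0.015,0,0]
    - [0.015,0,0]
    - [0.015,0,0]
    - [0.015,0,0]
    - [0.014,0,0]
    - [0,0,0]
  rot:
    - [0,0,0]
    - [0,0,0]
    - [0,0,0]
    - [0,0,0]
    - [0,0,0]
    - [0,0,0]
  gripper: [0,0,0,0,0,0]

```text
clock: 7.7
ee_pos: [0.5765, -0.0514, 0.1926]
orientation: [142.9, 54.8, -9.6]
ft_force: [-0.1, 0.5, 0.8]
gripper_width: 0.0856
```

Run:
```python
from h import *
R=frame(-A,yd(-57)); plan(MID-.019*A,R,3)
a=cams.snapshot('top')[190:270,280:360,::-1]; b=cams.snapshot('side')[170:270,270:370,::-1]
cv2.imwrite('pics/d.png',np.hstack([cv2.resize(x,(400,400),interpolation=2) for x in(a,b)]))
```

```text
q [-15.   -0.6 -34.2  21.4   3.1 138.5] err tool mm [27.2 -1.   2.5] rot [ 0.002 -0.004 -0.001] clk 7.7 F [-0.1  0.5  0.8] w 0.0856
[[0.009, -0.0, 0.001], [0.009, -0.0, 0.001], [0.009, -0.0, 0.001]] [0.001, -0.001, -0.0]
```

View pics/d.png

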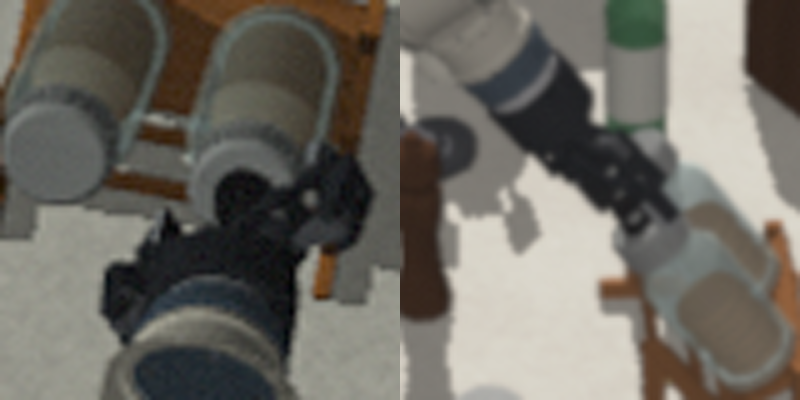

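The open fingers straddle the head, at about (150,250) and (345,200) in the top crop, with no contact force. Moving down over the cap.

Emit:
servo_tool:
  translation:
    - [0.01,0,0.001]
    - [0.01,0,0.001]
    - [0.006,0,0]
    - [0,0,0]
  rot:
    - [0,-0.002,0]
    - [0,-0.002,0]
    - [0,0,0]
    - [0,0,0]
  gripper: [0,0,0,0]

```text
clock: 8.2
ee_pos: [0.5909, -0.0552, 0.1726]
orientation: [142.7, 54.7, -9.9]
ft_force: [0.4, 0.7, 0.7]
gripper_width: 0.0856
```

Run:
```python
from h import *
R=frame(-A,yd(-57)); plan(MID-.019*A,R,3)
```

```text
q [-14.9   2.  -34.9  17.9   2.9 138.6] err tool mm [ 2.2 -2.4  2.2] rot [ 0.002 -0.003 -0.004] clk 8.2 F [0.4 0.7 0.7] w 0.0856
[[0.001, -0.001, 0.001], [0.001, -0.001, 0.001], [0.001, -0.001, 0.001]] [0.001, -0.001, -0.001]
```

Emit:
servo_tool:
  translation:
    - [0.002,-0.002,0.002]
    - [0,0,0]
    - [0,0,0]
    - [0,0,0]
    - [0,0,0]
    - [0,0,0]
  rot:
    - [0,-0.003,-0.004]
    - [0,0,0]
    - [0,0,0]
    - [0,0,0]
    - [0,0,0]
    - [0,0,0]
  gripper: [0,255,255,255,255,255]
  grip_force: 30

```text
clock: 8.8
ee_pos: [0.5882, -0.0524, 0.1686]
orientation: [143.1, 55.1, -9.3]
ft_force: [0.3, -0.0, -1.4]
gripper_width: 0.0625
```

Run:
```python
from h import *
R=frame(-A,yd(-57)); plan(MID-.019*A,R,3); s=ctrl.state(); r=Ro.from_euler('xyz',s['orientation'],degrees=True); print(r.inv().apply(s['ft_force']),s['wrist_torque'])
```

```text
q [-14.8   2.1 -35.2  18.    3.1 138.5] err tool mm [ 0.8  2.3 -0.4] rot [ 0.003 -0.     0.005] clk 8.8 F [ 0.3 -0.  -1.4] w 0.0625
[[0.0, 0.001, -0.0], [0.0, 0.001, -0.0], [0.0, 0.001, -0.0]] [0.001, -0.0, 0.002]
[ 1.3198885  -0.33171437  0.37917788] [0.04694229 0.67692597 0.04301279]
```

Emit:
servo_tool:
  translation:
    - [0,0,0]
    - [0,0,0]
    - [0,0,0]
    - [0,0,0]
  rot:
    - [0,0,0]
    - [-0.12,0,0]
    - [-0.12,0,0]
    - [-0.12,0,0]
  gripper: [255,255,255,255]
  grip_force: 50

```text
clock: 9.2
ee_pos: [0.5883, -0.0524, 0.1686]
orientation: [121.9, 55.1, -9.3]
ft_force: [-0.6, 0.6, -0.3]
gripper_width: 0.0624
```

```bash
cat >> h.py <<'E'
def chk(ang):
    R=frame(-A,yd(-57))*Ro.from_euler('x',ang,degrees=True); s=ctrl.state(); r=Ro.from_euler('xyz',s['orientation'],degrees=True)
    print('rotrel',np.degrees((frame(-A,yd(-57)).inv()*r).as_rotvec()).round(2),'pos rel MID in start frame mm',(frame(-A,yd(-57)).inv().apply(s['ee_pos']-MID)*1e3).round(1),'F tool',r.inv().apply(s['ft_force']).round(1),'T',r.inv().apply(s['wrist_torque']).round(2),'q',s['qpos'].round(1),'w',s['gripper_width'].round(4),s['clock'])
E
python3 -c "
from h import *
chk(0)"
```

```text
Traceback (most recent call last):
  File "h.py", line 27, in chk
    print('rotrel',np.degrees((frame(-A,yd(-57)).inv()*r).as_rotvec()).round(2),'pos rel MID in start frame mm',(frame(-A,yd(-57)).inv().apply(s['ee_pos']-MID)*1e3).round(1),'F tool',r.inv().apply(s['ft_force']).round(1),'T',r.inv().apply(s['wrist_torque']).round(2),'q',s['qpos'].round(1),'w',s['gripper_width'].round(4),s['clock'])
                                                                                                                                                                                                                                                                                                      ^^^^^^^^^^^^^^^^^^^^^^^^
AttributeError: 'float' object has no attribute 'round'
```

Emit:
servo_tool:
  translation:
    - [0,0,0]
    - [0,0,0]
    - [0,0,0]
    - [0,0,0]
    - [0,0,0]
  rot:
    - [-0.14,0,0]
    - [-0.14,0,0]
    - [-0.14,0,0]
    - [-0.14,0,0]
    - [0,0,0]
  gripper: [255,255,255,255,255]

```text
clock: 9.7
ee_pos: [0.5876, -0.0519, 0.1683]
orientation: [88.4, 55.2, -9.2]
ft_force: [0.1, -0.6, -1.0]
gripper_width: 0.0624
```

```bash
sed -i "s/s\['gripper_width'\].round(4)/s['gripper_width']/" h.py
python3 -c "
from h import *
chk(0)"
```

```text
rotrel [-54.92   0.19  -0.35] pos rel MID in start frame mm [18.  -3.1  0.7] F tool [ 0.9 -0.4  0.6] T [ 0.03 -0.08 -0.63] q [-14.8   2.  -35.2  18.1   3.2  83.8] w 0.06244227885605689 9.7
```

Emit:
servo_tool:
  translation:
    - [0,0,0]
    - [0,0,0]
    - [0,0,0]
    - [0,0,0]
    - [0,0,0]
    - [0,0,0]
    - [0,0,0]
    - [0,0,0]
    - [0,0,0]
    - [0,0,0]
  rot:
    - [-0.14,0,0]
    - [-0.14,0,0]
    - [-0.14,0,0]
    - [-0.14,0,0]
    - [-0.14,0,0]
    - [-0.14,0,0]
    - [-0.14,0,0]
    - [-0.14,0,0]
    - [-0.14,0,0]
    - [0,0,0]
  gripper: [255,255,255,255,255,255,255,255,255,255]

```text
clock: 10.7
ee_pos: [0.5862, -0.0515, 0.1676]
orientation: [16.1, 55.4, -9.1]
ft_force: [-0.4, -0.5, -0.5]
gripper_width: 0.0624
```

```bash
python3 -c "
from h import *
chk(0)"
```

```text
rotrel [-127.29    0.5    -0.38] pos rel MID in start frame mm [17.8 -4.2  1.9] F tool [ 0.2 -0.7 -0.4] T [ 0.04  0.48 -0.18] q [-14.8   2.  -35.3  18.2   3.3  11.4] w 0.06236363791446679 10.7
```

Emit:
servo_tool:
  translation:
    - [-0.003,0,0]
    - [-0.004,0,0]
    - [-0.004,0,0]
  rot:
    - [0,0,0]
    - [0,0,0]
    - [0,0,0]
  gripper: [255,255,255]

```text
clock: 11.0
ee_pos: [0.5797, -0.0507, 0.1767]
orientation: [16.9, 55.4, -9.1]
ft_force: [-0.1, -0.7, -0.5]
gripper_width: 0.0621
```

```bash
python3 -c "
from h import *
chk(0)"
```

```text
rotrel [-126.44    0.48   -0.44] pos rel MID in start frame mm [ 6.6 -4.   2.2] F tool [ 0.4 -0.8 -0.1] T [ 0.04  0.61 -0.15] q [-14.9   0.8 -35.   19.8   3.3  12.1] w 0.06205612408355535 11.0
```

Emit:
servo_tool:
  translation:
    - [-0.01,0,0]
    - [-0.012,0,0]
    - [-0.014,0,0]
    - [-0.015,0,0]
    - [-0.015,0,0]
    - [-0.01,0,0]
    - [0,0,0]
  rot:
    - [0,0,0]
    - [0,0,0]
    - [0,0,0]
    - [0,0,0]
    - [0,0,0]
    - [0,0,0]
    - [0,0,0]
  gripper: [255,255,255,255,255,255,255]

```text
clock: 11.7
ee_pos: [0.5333, -0.0432, 0.246]
orientation: [17.4, 55.3, -9.2]
ft_force: [-1.2, -0.6, -2.2]
gripper_width: 0.0624
```

Run:
```python
from h import *
chk(0)
R=frame([0,0,-1],yd(8)); plan(np.array([.443,-.393,.18]),R,12); plan(np.array([.443,-.393,.18]),frame([0,0,-1],yd(188)),12)
a=cams.snapshot('top')[170:270,270:370,::-1]; b=cams.snapshot('side')[150:270,250:370,::-1]
cv2.imwrite('pics/e.png',np.hstack([cv2.resize(x,(400,400),interpolation=2) for x in(a,b)]))
```

```text
rotrel [-125.93    0.42   -0.25] pos rel MID in start frame mm [-77.1  -2.9   1.4] F tool [ 1.2 -1.3 -1.8] T [ 0.    0.53 -0.23] q [-15.7  -7.4 -31.5  31.4   3.7  12. ] w 0.0623603604371527 11.7
q [-15.7  -7.4 -31.5  31.4   3.7  12. ] err tool mm [  35.1 -362.7   45.6] rot [ 0.936  0.445 -0.446] clk 11.7 F [-1.2 -0.6 -2.2] w 0.0624
[[0.003, -0.03, 0.004], [0.004, -0.03, 0.006], [0.005, -0.029, 0.009], [0.005, -0.028, 0.011], [0.006, -0.027, 0.013], [0.006, -0.025, 0.016], [0.007, -0.024, 0.018], [0.007, -0.022, 0.02], [0.007, -0.02, 0.022], [0.007, -0.018, 0.024], [0.006, -0.016, 0.025], [0.006, -0.014, 0.027]] [0.078, 0.037, -0.037]
q [-15.7  -7.4 -31.5  31.4   3.7  12. ] err tool mm [  35.1 -362.7   45.6] rot [-2.095  0.525  0.522] clk 11.7 F [-1.2 -0.6 -2.2] w 0.0624
[[0.003, -0.03, 0.004], [0.002, -0.031, -0.001], [0.0, -0.03, -0.007], [-0.0, -0.028, -0.012], [-0.001, -0.026, -0.017], [-0.001, -0.022, -0.021], [-0.001, -0.018, -0.024], [-0.001, -0.014, -0.027], [0.0, -0.009, -0.029], [0.001, -0.004, -0.03], [0.002, 0.002, -0.03], [0.004, 0.007, -0.03]] [-0.175, 0.044, 0.044]
```

View pics/e.png

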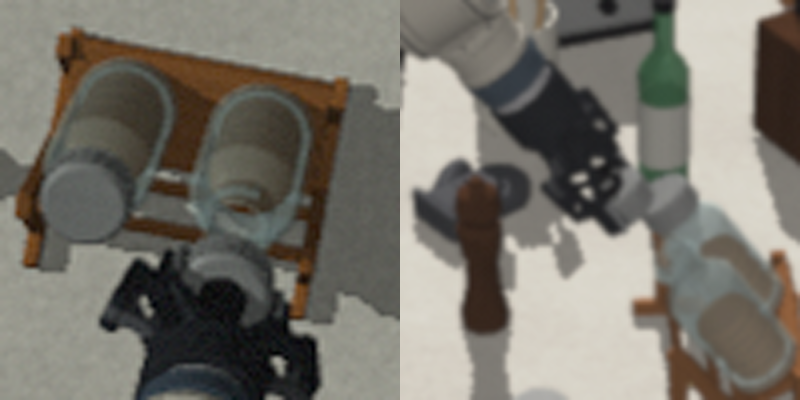

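The cap is off and held at about (230,280) in the top crop; the jar neck is open, and the plain cap is untouched. Carrying it to above the bare half of the trivet.

Emit:
servo_tool:
  translation:
    - [-0.01,-0.02,0.004]
    - [0,-0.03,0.006]
    - [0.003,-0.029,0.009]
    - [0.005,-0.028,0.011]
    - [0.006,-0.027,0.013]
    - [0.006,-0.025,0.016]
    - [0.007,-0.024,0.018]
    - [0.007,-0.022,0.02]
    - [0.007,-0.02,0.022]
    - [0.007,-0.018,0.024]
    - [0.006,-0.016,0.025]
    - [0.006,-0.014,0.027]
  rot:
    - [0.078,0.037,-0.037]
    - [0.078,0.037,-0.037]
    - [0.078,0.037,-0.037]
    - [0.078,0.037,-0.037]
    - [0.078,0.037,-0.037]
    - [0.078,0.037,-0.037]
    - [0.078,0.037,-0.037]
    - [0.078,0.037,-0.037]
    - [0.078,0.037,-0.037]
    - [0.078,0.037,-0.037]
    - [0.078,0.037,-0.037]
    - [0.078,0.037,-0.037]
  gripper: [255,255,255,255,255,255,255,255,255,255,255,255]

```text
clock: 13.0
ee_pos: [0.429, -0.3906, 0.1819]
orientation: [-139.5, 88.0, 136.7]
ft_force: [0.7, 0.7, -1.9]
gripper_width: 0.0624
```

Run:
```python
from h import *
R=frame([0,0,-1],yd(8)); plan(np.array([.443,-.393,.13]),R,5)
```

```text
q [-50.5  20.1   1.6  73.5  -0.2  33.4] err tool mm [51.5 14.8  5.2] rot [-0.032 -0.027  0.022] clk 13.0 F [ 0.7  0.7 -1.9] w 0.0624
[[0.01, 0.003, 0.001], [0.01, 0.003, 0.001], [0.01, 0.003, 0.001], [0.01, 0.003, 0.001], [0.01, 0.003, 0.001]] [-0.006, -0.005, 0.004]
```

Emit:
servo_tool:
  translation:
    - [0.02,0.004,0.002]
    - [0.025,0.004,0.001]
    - [0.025,0.003,0.001]
    - [0.025,0.002,0.001]
    - [0.02,0.001,0]
    - [0.01,0,0]
    - [0,0,0]
  rot:
    - [-0.008,-0.008,0.006]
    - [-0.008,-0.008,0.006]
    - [-0.008,-0.006,0.005]
    - [-0.008,-0.005,0.005]
    - [0,0,0]
    - [0,0,0]
    - [0,0,0]
  gripper: [255,255,255,255,255,255,255]

```text
clock: 13.7
ee_pos: [0.4412, -0.3991, 0.0408]
orientation: [-140.5, 89.4, 137.0]
ft_force: [-0.6, 0.4, -0.4]
gripper_width: 0.0621
```

Run:
```python
from h import *
R=frame([0,0,-1],yd(8)); plan(np.array([.443,-.393,.025]),R,3)
a=cams.snapshot('top')[230:350,380:500,::-1]; b=cams.snapshot('side')[260:390,250:380,::-1]
cv2.imwrite('pics/f.png',np.hstack([cv2.resize(x,(400,400),interpolation=2) for x in(a,b)]))
```

```text
q [-50.2  26.1 -10.8  53.7  -0.1  32.4] err tool mm [15.8  2.7 -5.7] rot [-0.01  -0.008  0.007] clk 13.7 F [-0.6  0.4 -0.4] w 0.0621
[[0.005, 0.001, -0.002], [0.005, 0.001, -0.002], [0.005, 0.001, -0.002]] [-0.003, -0.003, 0.002]
```

View pics/f.png

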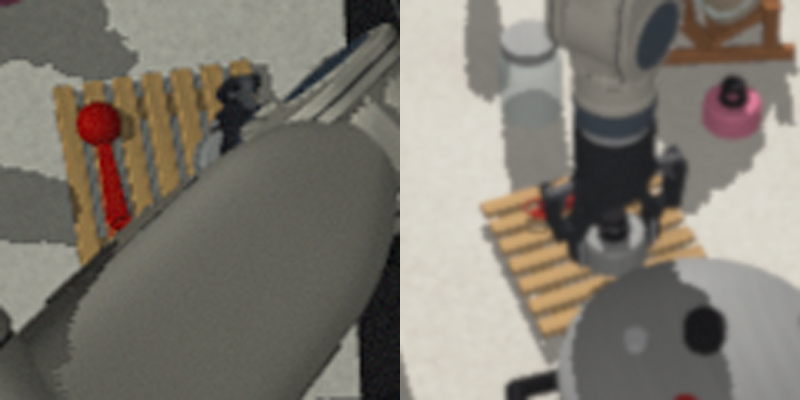

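The cap hangs level over the bare slats, clear of the spoons at (95–120, 120–225), with the jaws along the slats. Lowering it.

Emit:
servo_tool:
  translation:
    - [0.006,0.001,-0.002]
    - [0.006,0.001,-0.002]
    - [0.003,0,-0.001]
    - [0.002,0,0]
    - [0,0,0]
  rot:
    - [-0.003,-0.003,0.003]
    - [-0.003,-0.003,0.002]
    - [-0.003,-0.003,0.002]
    - [0,0,0]
    - [0,0,0]
  gripper: [255,255,255,255,255]

```text
clock: 14.3
ee_pos: [0.4445, -0.3954, 0.0276]
orientation: [31.9, 89.4, -50.1]
ft_force: [-0.2, 0.6, -1.7]
gripper_width: 0.0624
```

Run:
```python
from h import *
R=frame([0,0,-1],yd(8)); plan(np.array([.443,-.393,.015]),R,3)
```

```text
q [-49.7  26.1 -13.   50.3  -0.   32.3] err tool mm [12.6 -1.3 -2.7] rot [ 0.     0.009 -0.005] clk 14.3 F [-0.2  0.6 -1.7] w 0.0624
[[0.004, -0.0, -0.001], [0.004, -0.0, -0.001], [0.004, -0.0, -0.001]] [0.0, 0.003, -0.002]
```

Emit:
servo_tool:
  translation:
    - [0.003,0,0]
    - [0.003,0,0]
    - [0.002,0,0]
    - [0.002,0,0]
    - [0,0,0]
  rot:
    - [0,0.004,-0.002]
    - [0,0.004,-0.002]
    - [0,0,0]
    - [0,0,0]
    - [0,0,0]
  gripper: [255,255,255,255,255]

```text
clock: 14.8
ee_pos: [0.4447, -0.3958, 0.0171]
orientation: [68.9, 89.9, -13.1]
ft_force: [-0.3, 0.3, -0.8]
gripper_width: 0.0622
```

Run:
```python
from h import *
R=frame([0,0,-1],yd(8)); plan(np.array([.443,-.393,.013]),R,3)
```

```text
q [-49.8  27.  -13.2  49.7   0.1  32.2] err tool mm [ 4.1 -1.3 -3.1] rot [ 0.     0.001 -0.001] clk 14.8 F [-0.3  0.3 -0.8] w 0.0622
[[0.001, -0.0, -0.001], [0.001, -0.0, -0.001], [0.001, -0.0, -0.001]] [0.0, 0.0, -0.0]
```

Emit:
servo_tool:
  translation:
    - [0.001,0,0]
    - [0.001,0,0]
    - [0.001,0,0]
  rot:
    - [0,0,0]
    - [0,0,0]
    - [0,0,0]
  gripper: [255,255,255]

```text
clock: 15.1
ee_pos: [0.4448, -0.396, 0.014]
orientation: [63.7, 89.9, -18.3]
ft_force: [0.5, -0.4, -1.8]
gripper_width: 0.0621
```

Emit:
servo_tool:
  translation:
    - [0.001,0,0]
  rot:
    - [0,0,0]
  gripper: [255]

```text
clock: 15.2
ee_pos: [0.4448, -0.396, 0.0129]
orientation: [61.9, 89.9, -20.1]
ft_force: [0.2, -0.1, 3.1]
gripper_width: 0.0626
```

Emit:
servo_tool:
  translation:
    - [0.0005,0,0]
  rot:
    - [0,0,0]
  gripper: [255]

```text
clock: 15.3
ee_pos: [0.4449, -0.3961, 0.0128]
orientation: [51.5, 89.9, -30.5]
ft_force: [-0.6, 1.4, 7.6]
gripper_width: 0.0621
```

The cap is seated, with contact rising to 8 N. Releasing gradually, then retreating straight up.

Emit:
servo_tool:
  translation:
    - [0,0,0]
    - [0,0,0]
    - [0,0,0]
    - [0,0,0]
    - [0,0,0]
    - [0,0,0]
    - [0,0,0]
  rot:
    - [0,0,0]
    - [0,0,0]
    - [0,0,0]
    - [0,0,0]
    - [0,0,0]
    - [0,0,0]
    - [0,0,0]
  gripper: [62,56,48,36,20,0,0]
  grip_force: 20

```text
clock: 16.0
ee_pos: [0.4451, -0.3963, 0.013]
orientation: [48.8, 89.8, -33.2]
ft_force: [-0.3, -0.2, -0.8]
gripper_width: 0.085
```

Emit:
servo_tool:
  translation:
    - [-0.005,0,0]
    - [-0.012,0,0]
    - [-0.02,0,0]
    - [-0.025,0,0]
    - [-0.03,0,0]
    - [-0.03,0,0]
    - [-0.03,0,0]
    - [-0.03,0,0]
    - [-0.02,0,0]
    - [0,0,0]
  rot:
    - [0,0,0]
    - [0,0,0]
    - [0,0,0]
    - [0,0,0]
    - [0,0,0]
    - [0,0,0]
    - [0,0,0]
    - [0,0,0]
    - [0,0,0]
    - [0,0,0]
  gripper: [0,0,0,0,0,0,0,0,0,0]

```text
clock: 17.0
ee_pos: [0.4438, -0.395, 0.2318]
orientation: [39.1, 89.6, -42.9]
ft_force: [0.3, -0.5, -0.1]
gripper_width: 0.0856
```

Run:
```python
from h import *
s=ctrl.state(); print(s['ee_pos'],s['gripper_width'],s['clock'])
for c in('side',):
    for n in('cap_mid','spoons_mid','plain_cap_mid','salt_jar_mid','mill_mid'):
        cams.snapshot(c) if n=='cap_mid' else 0
        for d in models.boxes_of(c,n)[:3]: print(n,np.round(d["location"],3),round(d["confidence"],2))
b=cams.snapshot('side')[180:390,210:420,::-1]
cv2.imwrite('pics/g.png',cv2.resize(b,(600,600),interpolation=2))
```

```text
[ 0.44382903 -0.39500138  0.23175217] 0.0856376824017205 17.0
cap_mid [ 0.612 -0.223  0.023] 0.55
spoons_mid [ 0.445 -0.301  0.028] 0.58
salt_jar_mid [ 0.404 -0.16   0.058] 0.78
salt_jar_mid [0.504 0.51  0.046] 0.28
mill_mid [0.408 0.123 0.102] 0.75
mill_mid [0.504 0.512 0.046] 0.65
mill_mid [ 0.441 -0.398  0.067] 0.46
```

View pics/g.png

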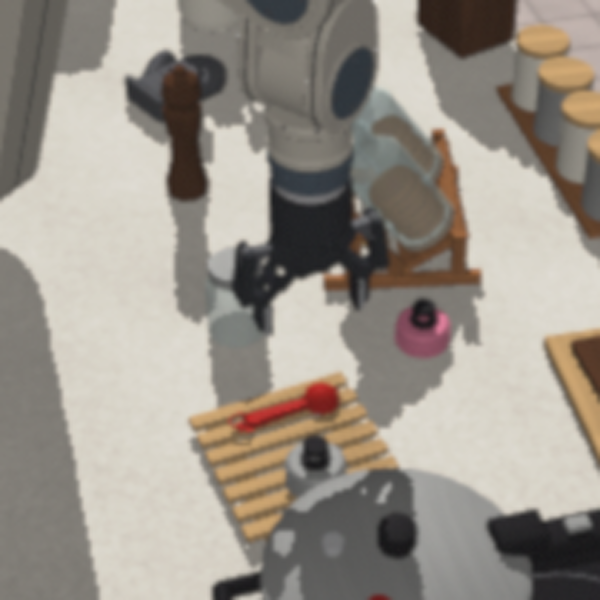

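The cap stands flat and upright on the bare slats at (315,465), with its plunger up. The spoons, mill, salt jar and pink decoy look unmoved, and the gripper is clear. Handing in.

```bash
python3 -c "
from rig import ctrl
print(ctrl.close_job())"
```

```text
the job is handed in; nothing more can be done
None
```

The vacuum jar is open: its cap stands flat and right way up, plunger up, on the bare half of the trivet beside the spoons. I handed the job in at about 17 s of the 54 s allowed.

- **Venting:** I pressed the plunger to its stop with the shut fingers and held it there for about 1.4 s at roughly 21 N. The first contact with the stop briefly read 80–82 N at the wrist. That is under the 120 N wrist limit and was through the fingertips, not the gripper body, but it was harder than I meant.
- **Unscrewing:** I turned the cap about 127° anticlockwise in one grip, and it lifted off along its axis with no noticeable force.
- **Placing:** I lowered the cap until it touched the trivet at about 8 N, released it and moved straight up.

**Last checks:** The final side picture shows the cap upright on the slats, the gripper about 0.2 m above it and nothing touching. The spoons measured within 4 mm of where they started. The mill was within 2 mm.

**Checks that disagreed or were missing:**
- The salt jar's reading was 9 mm lower in x and 15 mm lower in z than before. The arm partly hid it and it looks unmoved, so I take this as noise.
- In that last side picture the network found neither the placed cap (it reported only the pink decoy) nor the plain cap, which the arm hid. I judged the placed cap by eye; the plain cap was last seen still on its jar just after the lift.
- I did not take a final top picture.

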